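# Send a hearing aid through the chute flap into the sorting cup

### The job

Push the hearing aid along the chute deck with the fingertips, through the hanging flap, so that it drops down the funnel into the sorting cup; then draw the fingers back out so that the flap swings shut. Only push the aid: do not lift or carry it, and leave the cup, the tip box, the charging cradle and the loupe where they stand.

Things in the scene. Friction and masses are not known exactly. Their poses are not given: they have to be found in the camera images.
- chute: Fixed feed chute on a white stand. Origin: counter level, below the closed flap, mid-lane; x points along the feed direction (apron, flap, funnel), y left, z up. Level aluminium deck, top 118 mm above the counter, from x = -175 to +8 mm, where it ends in a drop into the funnel. Two posts at x = 0 (14 mm in x, inner faces at y = +-66 mm, 46 mm tall above the deck) carry the flap.
- apron (a point): Point on the deck's top at chute x = -100, y = 0, mid-apron. The apron runs from x = -175 (open rear edge) to -78, 160 mm wide between 12 mm high curbs. From there guide rails 12 mm high, 5 mm thick, taper from y = +-82 at x = -78 to y = +-34 at x = -36, then form a straight lane 64 mm wide up to x = -4.
- doorway (a point): The middle of the doorway on the deck's top surface, straight below the closed flap: chute x = 0, y = 0, z = 118 mm. Its axes are the chute's.
- funnel (a point): Centre of the round stainless funnel's mouth: chute x = +50, y = 0, z = 111 mm. Rim radius 61 mm, lying below the deck's end; it narrows to a spout of 33 mm inner radius that ends 58 mm above the counter, over the cup.
- flap (a joint): Angle (rad) of the dark steel gravity flap about its level hinge line (along chute y, x = 0, 42 mm above the deck). 0 = hanging shut; grows as the bottom edge swings towards the funnel (+x); stop at 1.5. 30 g, no spring, falls shut by itself.
- flap_middle (a point): Centre of the flap's plate: 125 mm wide, 3 mm thick, reaching from 28 to 40 mm below the hinge line (2 mm over the deck when shut). It hangs by two 5 mm straps at its ends; the 115 mm between the straps is empty and open above, so upright shut fingers can follow a part until their front is up to 24 mm past the doorway.
- aid: A copper-toned behind-the-ear hearing aid, loose on the deck's apron, lying on its side: a curved bean about 44 mm long, 23 mm wide over the bend and 13 mm high, some 16 g. Origin: middle of its underside; x along its length, z up. It may lie at any heading and off to either side of the lane's middle line.
- cup: White round sorting cup standing loose on the counter under the spout; rim radius 43 mm, 54 mm high, wall 3 mm. Origin: centre of its underside.
- tip_box: Bystander: open coral silicone box of ear dome tips, 70 x 90 x 32 mm, on the counter beside the chute. Origin: centre of its underside.
- cradle: Bystander: black charging cradle, 75 x 95 mm, 22 mm high with a 45 mm back, on the counter beside the chute. Origin: centre of its underside.
- loupe: Bystander: smoky acrylic stand loupe, round, 44 mm across and 38 mm high, on the counter beside the chute. Origin: centre of its underside.
There are look-alikes about, which are no part of the job. There is more than one size of the cup; the job needs the larger.

How it is judged (in metres and radians):
On the way, in this order (a step that is already met when the one before it is completed fails the run):
1. the aid is in the doorway and the flap is pushed open over it (value of joint flap above 0.25 rad and x of aid in the frame of chute between -0.035 and 0.03 m and z of aid in the frame of chute above 0.095 m), for 0.02 s.
2. the aid has dropped into the cup (horizontal distance between aid and cup below 0.042 m and height (world z) of aid below 0.055 m), for 0.1 s.
At the end, for the whole second after the job is handed in: The hearing aid rests inside the sorting cup (its origin within 42 mm of the cup's axis and under 55 mm above the counter), the flap hangs shut (under 0.08 rad), and the cup stands upright within 20 mm of where it was (all of step 2 and linear speed of aid below 0.03 m/s and value of joint flap below 0.08 rad and angle between cup's own z axis and vertical below 0.1 rad and distance of cup from where it was at the start of the episode below 0.02 m); the robot touches nothing.
It fails at once if the aid is lifted more than 16 mm off the deck (height (world z) of aid above 0.134 m).
It fails at once if the sorting cup is shifted more than 20 mm, lifted or tipped (distance of cup from where it was at the start of the episode above 0.02 m or angle between cup's own z axis and vertical above 0.2 rad).
It fails at once if a bystander is moved more than 15 mm (distance of any of tip_box, cradle, loupe from where it was at the start of the episode above 0.015 m).
It also fails if it takes over 54 s, if anything falls off the work surface, if the arm or the gripper's body presses on something with over 40 N, if the wrist force passes 120 N, or if a joint passes its speed limit or range.

### The arm

A 6-joint arm with a two-finger parallel gripper is mounted at the origin on the work surface. World frame = base frame: x ahead of the robot, y to its left, z up, the work surface at z = 0. Lengths are in m, angles in degrees, forces in N, time in s.
With the tool pointing down it reaches from about 0.35 to 0.875 m from the base axis. Payload 4.2 kg.
Tool frame: the origin (TCP) lies at the very end of the fingers, on their centre line; the grasp point (between the pads) lies behind it (r.grip_point_offset is the z of the grasp point in the tool frame, in m); z points along the fingers, y is the direction in which the jaws open and shut (so a half turn about z gives the same grasp; the last joint's range is limited). The gripper opens to 87 mm and grips with 3 to 60 N. Pads are 19 mm wide; open, the fingers measure 117 mm over their backs; the gripper's body (75 mm by 190 mm) begins 51 mm behind the grasp point.
Start: joints at [82.254, 22.042, 0.453, 0, -68.411, -14.817], TCP at [0.24, 0.577, 0.198] pointing down, gripper open.
Joint ranges: [-179.83, 179.83], [-69.29, 118.12], [-61.27, 80.66], [-181.25, 117.63], [-171.15, -9.14], [-177.46, 177.46]. Speed limits (degrees/s): [159.86, 159.86, 180, 180, 180, 180].

### API

Orientations are given as a 3x3 rotation matrix whose columns are the frame's x, y, z axes.
In Python, from station import r, capture, workorder gives the robot as it stands. The module is installed in compiled form; this text tells all that it offers.
- The arm moves only by the shell command python3 -m crank 'ROWS'. ROWS is JSON, a list of rows, each an object with "delta_rot": the turn, a rotation vector about the tool's x, y, z in rad, a list of three; "linear": the shift along the tool's x, y, z in m, a list of three; "gripper": the opening in per cent of the stroke, from 0 (shut) to 100 (fully open). A call has 1 to 10 rows; each row shifts and turns the commanded pose from where the row before left it, along the tool's axes as they then stand; what a row does not reach is not made up. A row lasts 1/8 s, in which the tool goes at most 62.5 mm and 10.7 degrees, less where a joint would pass 70% of its speed; a pose out of reach is approached as far as the arm can. A call is refused whole if a number of a shift passes 0.0625 or a number of a turn 0.188, either way. A call with a gripper value outside its range is refused whole. The fingers move at their own pace and stop on an object; the grip force is fixed at half the most. Time passes only in rows, so rows that do not move let the fingers close. It gives the time, the measured TCP pose, the force and the opening at its end, in the units of the state.
- r.sense(): the state, without advancing time (a new reading comes with each control period).
- capture(name): name is "scene" or "top" or "wrist"; returns a dict with "img" (400x640x3 uint8, blue, green, red), "fx", "fy", "cx", "cy" (pixels), "dist_coeffs" ([k1, k2, p1, p2, k3] as OpenCV has them; the pictures are not rectified), "world_from_camera" (4x4, takes a point from camera to world coordinates). Camera axes: x right, y down, z forward; pixel columns grow to the right and rows downward; lengths in m; the calibration is good to about 2 mm. A picture is of the moment at which its call begins. There is no depth.
- workorder.finish_job(): hands the job in, once; it reports no verdict.
The state is a dict: "time_s": time; "joints": joint angles; "joint_velocities": joint speeds; "effort": joint torques, N m; "tcp_pos": TCP position; "ee_rot": TCP orientation; "wrist_force": force on the tool from outside, world axes, zero at the start; "moment": the same for the moment, N m; "gripper_width": opening from 0.0 (shut) to 1.0 (fully open).
Only numpy, scipy, OpenCV 4.12 (cv2) and the standard library are available. Lean on these libraries where they do the work, as an engineer would, in place of code of your own. Each camera call takes 0.05 s, during which the arm holds its last target.

## Working session

There is one attempt and no reset: what is moved stays moved. The work goes in short steps, Python scripts to look and compute and a shell command to move; the robot and the scene stay as the last step left them, time stands still between calls to the robot, and variables do not carry over. Pictures are saved under pics/ and viewed, and the job is handed in when it is done.

```bash
mkdir -p pics; python3 - <<'E'
from station import r,capture
import cv2,numpy as np
s=r.sense();print(s['time_s'],s['tcp_pos'],np.round(s['ee_rot'],3).tolist(),s['gripper_width'],r.grip_point_offset)
for n in("scene","top","wrist"):
    c=capture(n);cv2.imwrite(f'pics/{n}0.png',c['img']);np.savez(f'{n}0.npz',**c)
    print(n,c['fx'],c['cx'],np.round(c['dist_coeffs'],4).tolist(),np.round(c['world_from_camera'],3).tolist())
E
```

```text
0.0 [0.23954533 0.57655547 0.19655914] [[0.923, -0.384, -0.001], [-0.384, -0.923, -0.002], [0.0, 0.002, -1.0]] 0.9988105594065034 -0.0187
scene 361.68032665964154 321.2669270066571 [0.0006, 0.0, 0.0, 0.0, 0.0] [[0.822, 0.439, -0.364, 0.919], [0.57, -0.643, 0.512, -0.38], [-0.009, -0.628, -0.778, 0.756], [0.0, 0.0, 0.0, 1.0]]
top 373.3028315924034 320.0671836128518 [-0.0544, 0.0, 0.0, 0.0, 0.0] [[-0.013, -0.981, 0.195, 0.491], [-0.999, 0.005, -0.039, 0.062], [0.037, -0.196, -0.98, 0.869], [0.0, 0.0, 0.0, 1.0]]
wrist 309.50838290062995 322.50763032260517 [-0.0214, 0.0, 0.0, 0.0, 0.0] [[-0.383, -0.881, -0.277, 0.316], [-0.924, 0.366, 0.113, 0.546], [0.002, 0.3, -0.954, 0.384], [0.0, 0.0, 0.0, 1.0]]
```

View pics/scene0.png

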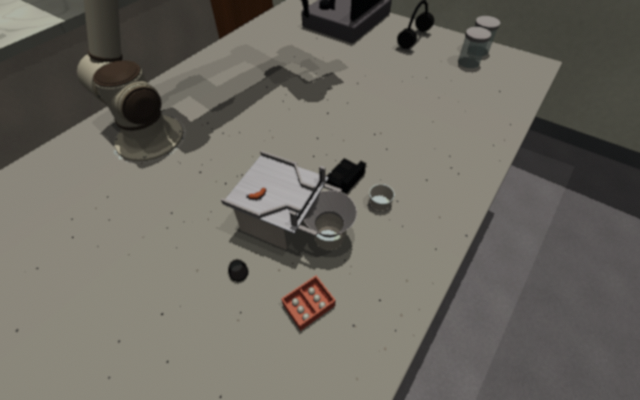

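View pics/top0.png

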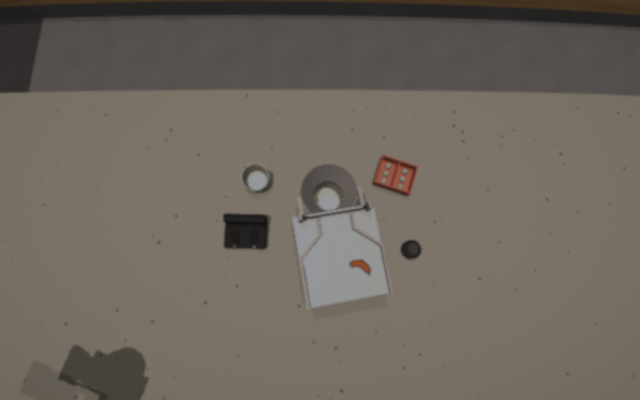

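View pics/wrist0.png

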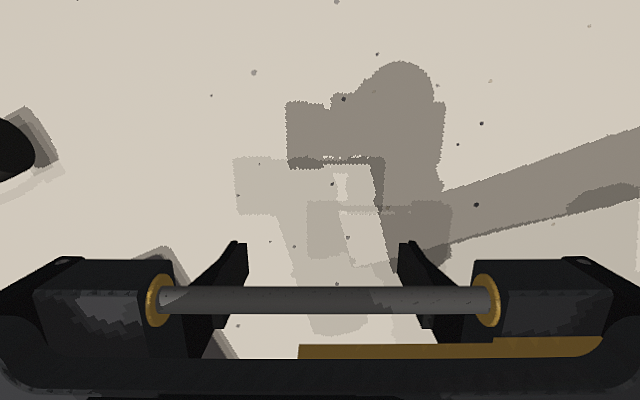

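The top view shows the deck at about (340,258), the flap bar from (302,218) to (368,208), the funnel at (329,192) and the orange-copper aid at (361,266). The cup already stands under the funnel. I'll crop it for measuring.

```bash
cat > h.py <<'E'
import numpy as np,cv2
def ray(c,uv,z):
    K=np.array([[float(c['fx']),0,float(c['cx'])],[0,float(c['fy']),float(c['cy'])],[0,0,1]])
    p=cv2.undistortPoints(np.array(uv,float).reshape(-1,1,2),K,np.array(c['dist_coeffs'],float)).reshape(-1,2)
    T=np.array(c['world_from_camera']);d=np.c_[p,np.ones(len(p))]@T[:3,:3].T;o=T[:3,3]
    z=np.broadcast_to(z,len(p))
    return o+d*((z-o[2])/d[:,2])[:,None]
def aid(c):
    h=cv2.cvtColor(c['img'],cv2.COLOR_BGR2HSV)
    m=((h[...,0]<14)|(h[...,0]>172))&(h[...,1]>120)&(h[...,2]>50)
    n,l,st,ce=cv2.connectedComponentsWithStats(m.astype(np.uint8))
    return [(st[i].tolist(),ce[i].round(1).tolist(),i) for i in range(1,n) if st[i,4]>25],l
E
python3 - <<'E'
import numpy as np,cv2
from h import *
t=dict(np.load('top0.npz'));s=dict(np.load('scene0.npz'))
print(aid(t)[0]);print(aid(s)[0])
a=cv2.resize(t['img'][160:320,270:430],None,fx=4.9,fy=3.75,interpolation=cv2.INTER_CUBIC)
a=cv2.resize(t['img'][160:320,260:430],None,fx=3.7,fy=3.7,interpolation=cv2.INTER_CUBIC);cv2.imwrite('pics/tc.png',a)
a=cv2.resize(s['img'][140:260,210:370],None,fx=4.9,fy=4.9,interpolation=cv2.INTER_CUBIC);cv2.imwrite('pics/sc.png',a)
E
```

```text
[([374, 156, 43, 39, 878], [395.2, 174.8], 1), ([351, 261, 19, 11, 106], [360.5, 264.9], 2)]
[([249, 188, 16, 11, 82], [257.0, 194.3], 1), ([282, 277, 53, 53, 1248], [308.1, 302.3], 2)]
```

View pics/tc.png

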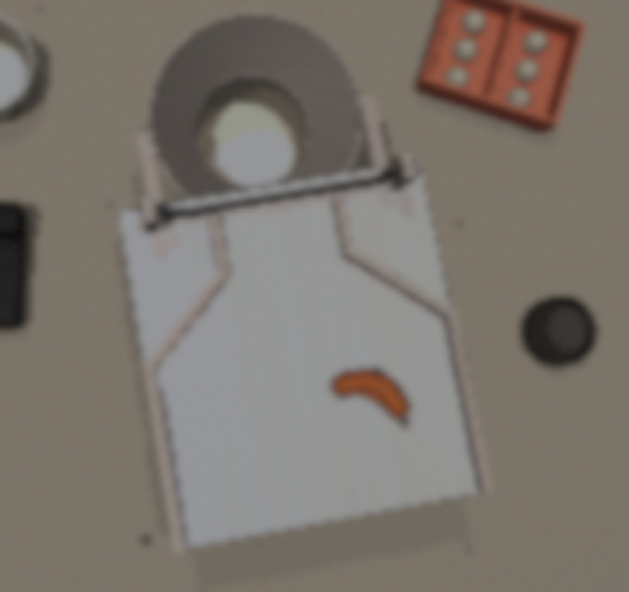

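View pics/sc.png

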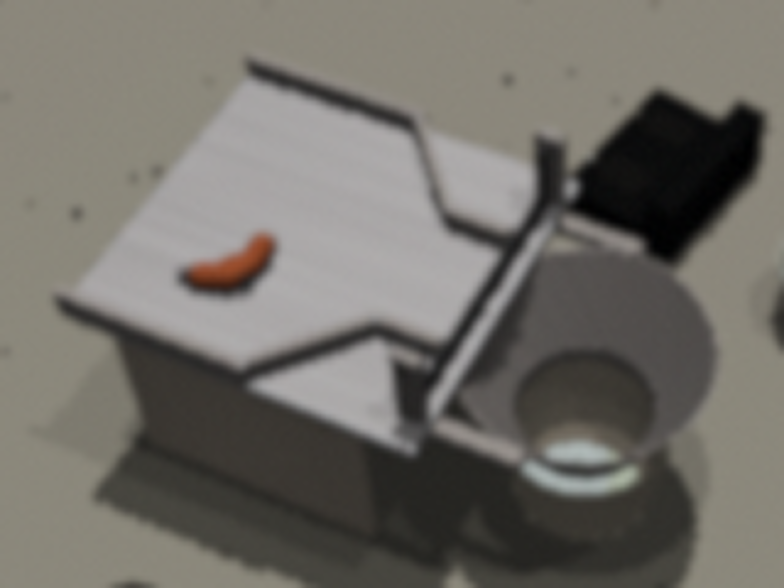

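```bash
cat >> h.py <<'E'
# rigid 2D fit chute->world
def fit(P,W):
    pc,wc=P.mean(0),W.mean(0);H=(P-pc).T@(W-wc)
    th=np.arctan2(H[0,1]-H[1,0],H[0,0]+H[1,1]);R=np.array([[np.cos(th),-np.sin(th)],[np.sin(th),np.cos(th)]])
    return th,R,wc-R@pc
E
python3 - <<'E'
from h import *
t=dict(np.load('top0.npz'));s=dict(np.load('scene0.npz'))
ch=[(-175,82.5),(-175,-82.5),(-78,82.5),(-78,-82.5),(-36,34.5),(-36,-34.5)]
P=np.array(ch)/1000
ut=np.array([(180,548),(486,490),(153,364),(447,316),(226,269),(345,253)])/3.7+[260,160]
us=np.array([(250,65),(62,300),(415,120),(245,372),(447,218),(377,325)])/4.9+[210,140]
for c,u,n in((t,ut,'top'),(s,us,'scene')):
    W=ray(c,u,.130)[:,:2];th,R,o=fit(P,W)
    print(n,np.degrees(th),o.round(4));print(((W-P@R.T-o)*1000).round(1).tolist())
    a,l=aid(c)
    for st,ce,i in a:
        if st[4]<200:
            ys,xs=np.nonzero(l==i);pc=ray(c,np.c_[xs,ys],.1245)[:,:2];q=(pc-o)@R
            m=q.mean(0);w,v=np.linalg.eigh(np.cov((q-m).T));print('aid chute',m.round(4),'heading',np.degrees(np.arctan2(*v[::-1,1])),'ext',(np.ptp((q-m)@v,axis=0)).round(4), q.min(0).round(3),q.max(0).round(3),'world',pc.mean(0).round(4))
E
```

```text
top 9.069813199902747 [0.6096 0.0047]
[[1.2, -1.1], [1.8, 0.7], [0.1, -2.8], [-2.4, 2.3], [1.1, -1.4], [-1.8, 2.4]]
aid chute [-0.1106 -0.0335] heading 58.07350241413675 ext [0.0155 0.0381] [-0.125 -0.049] [-0.101 -0.015] world [ 0.5057 -0.0458]
scene 9.887166408008 [6.182e-01 1.000e-04]
[[2.8, -0.5], [2.0, 1.9], [-1.8, -0.7], [-0.1, 1.6], [-1.3, -1.7], [-1.7, -0.7]]
aid chute [-0.1173 -0.0294] heading 59.74735642852808 ext [0.0179 0.0386] [-0.133 -0.044] [-0.106 -0.008] world [ 0.5077 -0.0491]
```

```bash
python3 -m crank '[{"delta_rot":[0,0,0],"linear":[0.038,0.042,0],"gripper":0},{"delta_rot":[0,0,0],"linear":[0.038,0.042,0],"gripper":0},{"delta_rot":[0,0,0],"linear":[0.038,0.042,0],"gripper":0},{"delta_rot":[0,0,0],"linear":[0.038,0.042,0],"gripper":0},{"delta_rot":[0,0,0],"linear":[0.038,0.042,0],"gripper":0},{"delta_rot":[0,0,0],"linear":[0.038,0.042,0],"gripper":0},{"delta_rot":[0,0,0],"linear":[0.038,0.042,0],"gripper":0},{"delta_rot":[0,0,0],"linear":[0.038,0.042,0],"gripper":0},{"delta_rot":[0,0,0],"linear":[0.038,0.042,0],"gripper":0},{"delta_rot":[0,0,0],"linear":[0.038,0.042,0],"gripper":0}]'
```

```text
time_s: 1.4
tcp_pos: [0.4298, 0.0417, 0.1978]
ee_rot: [[0.924, -0.383, 0.001], [-0.383, -0.924, 0.0], [0.0, -0.001, -1.0]]
wrist_force: [1.1, 1.0, -0.6]
gripper_width: 0.024
```

```bash
python3 -m crank '[{"delta_rot":[0,0,-0.157],"linear":[0,0,0],"gripper":0},{"delta_rot":[0,0,-0.157],"linear":[0,0,0],"gripper":0},{"delta_rot":[0,0,-0.157],"linear":[0,0,0],"gripper":0},{"delta_rot":[0,0,-0.157],"linear":[0,0,0],"gripper":0},{"delta_rot":[0,0,-0.157],"linear":[0,0,0],"gripper":0},{"delta_rot":[0,0,-0.157],"linear":[0,0,0],"gripper":0},{"delta_rot":[0,0,0],"linear":[0,0,0],"gripper":0}]'
python3 - <<'E'
from station import capture
import cv2,numpy as np
for n in("wrist","top"):
    c=capture(n);cv2.imwrite(f'pics/{n}1.png',c['img']);np.savez(f'{n}1.npz',**c)
E
```

```text
time_s: 2.28
tcp_pos: [0.4293, 0.0434, 0.1975]
ee_rot: [[0.854, 0.52, -0.0], [0.52, -0.854, -0.0], [-0.0, -0.0, -1.0]]
wrist_force: [0.4, -0.0, -0.8]
gripper_width: 0.004
```

View pics/wrist1.png

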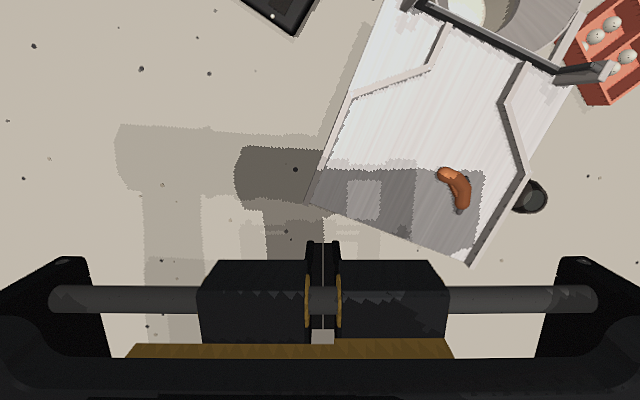

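The wrist view shows the deck's rear corners at (307,203) and (468,266), the rail bends near (435,65) and (503,103), and the aid at (456,189).

```bash
python3 - <<'E'
import cv2
a=cv2.imread('pics/wrist1.png')[0:280,290:560]
cv2.imwrite('pics/wc.png',cv2.resize(a,None,fx=2.1,fy=2.1,interpolation=cv2.INTER_CUBIC))
E
```

```text
(no output)
```

View pics/wc.png

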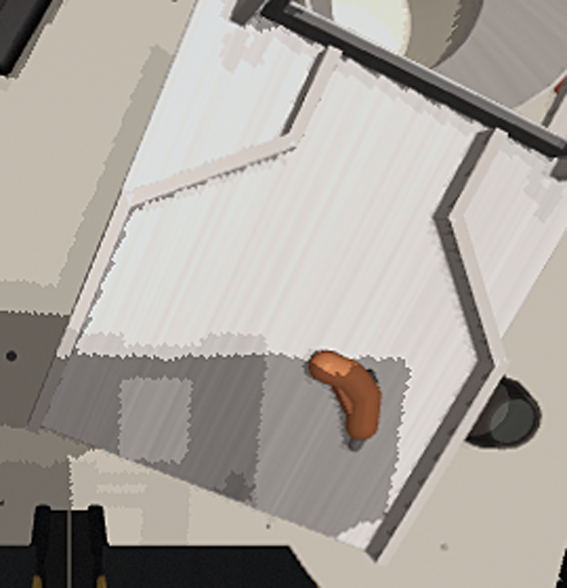

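```bash
python3 - <<'E'
from h import *
c=dict(np.load('wrist1.npz'))
P=np.array([(-78,82.5),(-36,34.5),(-4,34.5),(-175,82.5),(-175,-82.5),(-78,-82.5),(-36,-34.5),(-4,-34.5)])/1000
u=np.array([(130,200),(292,138),(332,52),(36,424),(374,556),(497,362),(450,216),(490,134)])/2.1+[290,0]
W=ray(c,u,.130)[:,:2];th,R,o=fit(P,W)
print(np.degrees(th),o.round(4),((W-P@R.T-o)*1000).round(1).tolist())
h=cv2.cvtColor(c['img'],cv2.COLOR_BGR2HSV)
m=((h[...,0]<14)&(h[...,1]>120)).astype(np.uint8);m[:150]=0;m[230:]=0;m[:,:420]=0;m[:,500:]=0
ys,xs=np.nonzero(m);pc=ray(c,np.c_[xs,ys],.1245)[:,:2];q=(pc-o)@R
mm=q.mean(0);w,v=np.linalg.eigh(np.cov((q-mm).T));print('aid',mm.round(4),np.degrees(np.arctan2(*v[::-1,1])),np.ptp((q-mm)@v,axis=0).round(4),q.min(0).round(3),q.max(0).round(3),pc.mean(0).round(4))
for d in (0.046,0.05):
    pre=mm-d*np.array([np.cos(.384),np.sin(.384)]);print(pre,(R@pre+o).round(4))
np.savez('chute.npz',R=R,o=o)
E
```

```text
9.086297059295925 [0.6097 0.0061] [[0.4, -2.8], [-0.0, -0.6], [-1.7, -0.8], [3.2, -1.8], [2.2, 3.2], [0.1, 0.8], [-1.2, 0.4], [-3.1, 1.6]]
aid [-0.1112 -0.0348] 59.81322151530111 [0.0194 0.0441] [-0.128 -0.054] [-0.099 -0.013] [ 0.5054 -0.0459]
[-0.15383896 -0.05207648] [ 0.466  -0.0697]
[-0.15754765 -0.05357501] [ 0.4626 -0.0717]
```

```bash
python3 -m crank '[{"delta_rot":[0,0,0],"linear":[-0.0072,0.040,0],"gripper":0},{"delta_rot":[0,0,0],"linear":[-0.0072,0.040,0],"gripper":0},{"delta_rot":[0,0,0],"linear":[-0.0072,0.040,0],"gripper":0},{"delta_rot":[0,0,0],"linear":[0,0,0.02],"gripper":0},{"delta_rot":[0,0,0],"linear":[0,0,0.02],"gripper":0},{"delta_rot":[0,0,0],"linear":[0,0,0],"gripper":0},{"delta_rot":[0,0,0],"linear":[0,0,0],"gripper":0}]'
python3 - <<'E'
from station import capture
import cv2,numpy as np
for n in("wrist","top"):
    c=capture(n);cv2.imwrite(f'pics/{n}2.png',c['img']);np.savez(f'{n}2.npz',**c)
E
```

```text
time_s: 3.25
tcp_pos: [0.4742, -0.0701, 0.1584]
ee_rot: [[0.854, 0.521, 0.001], [0.521, -0.854, -0.0], [0.001, 0.001, -1.0]]
wrist_force: [0.1, 0.3, 0.2]
gripper_width: 0.006
```

View pics/wrist2.png

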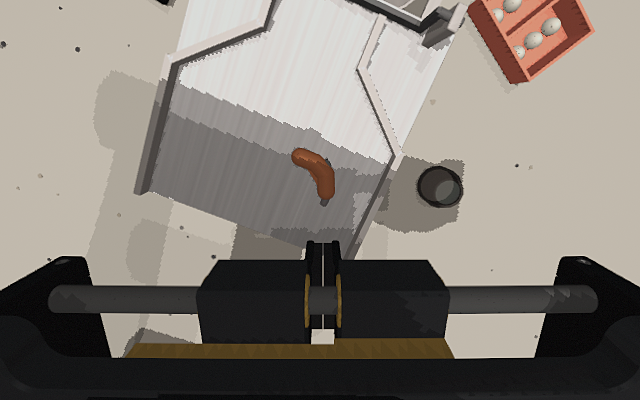

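The aid at (316,172) is straight ahead of the fingertips at (322,245), and the right curb is clear. I'll lower to about 4 mm above the deck.

```bash
python3 -m crank '[{"delta_rot":[0,0,0],"linear":[0,0,0.015],"gripper":0},{"delta_rot":[0,0,0],"linear":[0,0,0.013],"gripper":0},{"delta_rot":[0,0,0],"linear":[0,0,0.007],"gripper":0},{"delta_rot":[0,0,0],"linear":[0,0,0],"gripper":0},{"delta_rot":[0,0,0],"linear":[0,0,0],"gripper":0}]'
python3 - <<'E'
from station import capture
import cv2,numpy as np
for n in("wrist",):
    c=capture(n);cv2.imwrite(f'pics/{n}3.png',c['img']);np.savez(f'{n}3.npz',**c)
E
```

```text
time_s: 3.98
tcp_pos: [0.4741, -0.0702, 0.123]
ee_rot: [[0.853, 0.521, 0.001], [0.521, -0.853, -0.0], [0.001, 0.0, -1.0]]
wrist_force: [-0.4, -0.1, -0.1]
gripper_width: 0.008
```

View pics/wrist3.png

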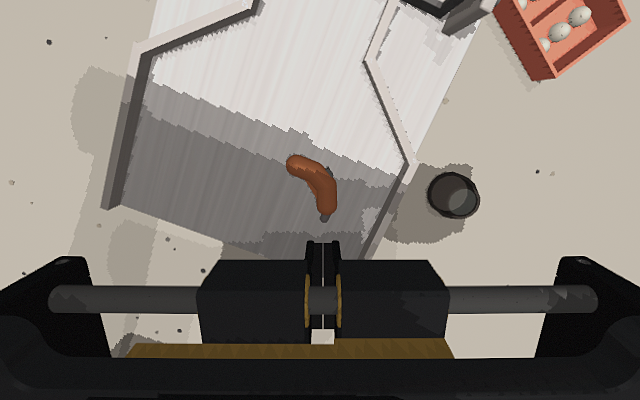

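```bash
python3 -m crank '[{"delta_rot":[0,0,0],"linear":[0.005,0,0],"gripper":0},{"delta_rot":[0,0,0],"linear":[0.005,0,0],"gripper":0},{"delta_rot":[0,0,0],"linear":[0.005,0,0],"gripper":0},{"delta_rot":[0,0,0],"linear":[0.005,0,0],"gripper":0},{"delta_rot":[0,0,0],"linear":[0.005,0,0],"gripper":0},{"delta_rot":[0,0,0],"linear":[0.005,0,0],"gripper":0},{"delta_rot":[0,0,0],"linear":[0.005,0,0],"gripper":0}]'
python3 - <<'E'
from station import capture
import cv2,numpy as np
for n in("wrist",):
    c=capture(n);cv2.imwrite(f'pics/{n}4.png',c['img']);np.savez(f'{n}4.npz',**c)
E
```

```text
time_s: 4.9
tcp_pos: [0.5038, -0.0518, 0.1226]
ee_rot: [[0.853, 0.521, -0.0], [0.521, -0.853, -0.0], [-0.0, -0.0, -1.0]]
wrist_force: [0.4, -0.1, -0.1]
gripper_width: 0.003
```

View pics/wrist4.png

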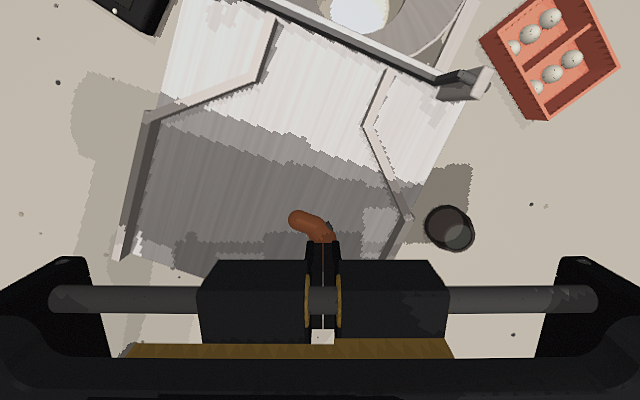

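```bash
python3 -m crank '[{"delta_rot":[0,0,0],"linear":[0.005,-0.0005,0],"gripper":0},{"delta_rot":[0,0,0],"linear":[0.005,-0.0005,0],"gripper":0},{"delta_rot":[0,0,0],"linear":[0.005,-0.0005,0],"gripper":0},{"delta_rot":[0,0,0],"linear":[0.005,-0.0005,0],"gripper":0},{"delta_rot":[0,0,0],"linear":[0.005,-0.0005,0],"gripper":0}]'
python3 - <<'E'
from station import capture
import cv2,numpy as np
for n in("wrist",):
    c=capture(n);cv2.imwrite(f'pics/{n}5.png',c['img']);np.savez(f'{n}5.npz',**c)
E
```

```text
time_s: 5.58
tcp_pos: [0.5238, -0.0365, 0.1226]
ee_rot: [[0.853, 0.521, -0.0], [0.521, -0.853, -0.0], [-0.0, -0.0, -1.0]]
wrist_force: [0.3, -0.4, -0.6]
gripper_width: 0.007
```

View pics/wrist5.png

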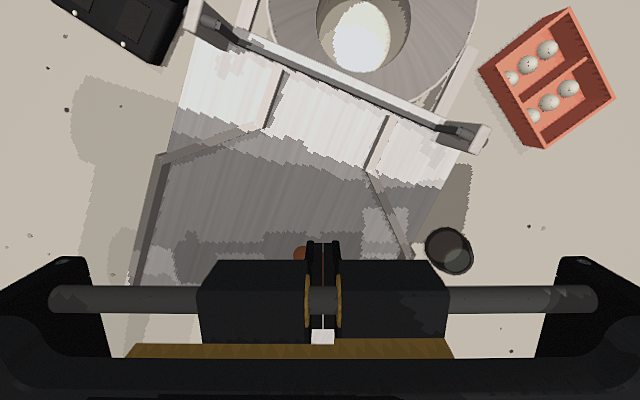

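```bash
python3 - <<'E'
from station import capture
import cv2,numpy as np
from h import *
o=[]
for n,w in(("top",(160,320,260,430)),("scene",(140,260,210,370))):
    c=capture(n);np.savez(f'{n}6.npz',**c);a=c['img'][w[0]:w[1],w[2]:w[3]]
    o.append(cv2.resize(a,(390,390*a.shape[0]//a.shape[1]),interpolation=cv2.INTER_CUBIC)); print(n,[x[:2] for x in aid(c)[0]])
h=max(i.shape[0] for i in o);o=[cv2.copyMakeBorder(i,0,h-i.shape[0],0,5,0) for i in o]
cv2.imwrite('pics/c6.png',np.hstack(o))
E
```

```text
top [([374, 156, 43, 39, 872], [395.3, 174.8])]
scene [([282, 277, 53, 53, 1235], [308.1, 302.2])]
```

View pics/c6.png

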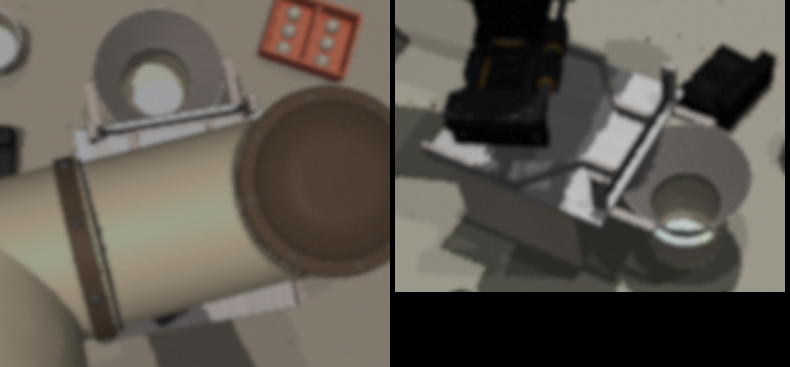

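```bash
cat >> h.py <<'E'
def prj(c,X):
    T=np.linalg.inv(c['world_from_camera']);K=np.array([[float(c['fx']),0,float(c['cx'])],[0,float(c['fy']),float(c['cy'])],[0,0,1]])
    return cv2.projectPoints(np.array(X,float).reshape(-1,1,3),cv2.Rodrigues(T[:3,:3])[0],T[:3,3],K,np.array(c['dist_coeffs'],float))[0].reshape(-1,2)
def orange(c,box):
    h=cv2.cvtColor(c['img'],cv2.COLOR_BGR2HSV);m=(((h[...,0]<14)|(h[...,0]>175))&(h[...,1]>110)&(h[...,2]>30))
    z=np.zeros_like(m);z[box[0]:box[1],box[2]:box[3]]=1;ys,xs=np.nonzero(m&z);return np.c_[xs,ys]
E
python3 - <<'E'
from h import *
C=np.load('chute.npz');R,o=C['R'],C['o']
for k,p in((4,(.5038,-.0518,.1226)),(5,(.5238,-.0365,.1226))):
    c=dict(np.load(f'wrist{k}.npz'));p=np.array(p)
    Rt=np.array([[.853,.521,0],[.521,-.853,0],[0,0,-1.]])
    print('tip corners',[prj(c,p+Rt@np.array(v)).round(0).tolist()[0] for v in((0,0,0),(.0095,-.015,0),(.0095,.015,0),(-.0095,-.015,0),(-.0095,.015,0))])
    u=orange(c,(190,300,250,400));print(len(u),u.min(0),u.max(0))
    q=ray(c,u,.1245);t=(q-p)@Rt;print('tool frame min/max',t.min(0).round(4),t.max(0).round(4))
    cv2.imwrite(f'pics/z{k}.png',cv2.resize(c['img'][190:270,260:390],None,fx=5,fy=5))
E
```

```text
tip corners [[323.0, 240.0], [300.0, 226.0], [346.0, 226.0], [301.0, 253.0], [346.0, 253.0]]
980 [288 210] [335 264]
tool frame min/max [-0.0167 -0.0226 -0.0019] [ 0.0214  0.0076 -0.0019]
tip corners [[323.0, 240.0], [300.0, 226.0], [346.0, 226.0], [301.0, 253.0], [346.0, 253.0]]
214 [293 246] [323 285]
tool frame min/max [-0.0328 -0.02   -0.0019] [-0.0035 -0.0001 -0.0019]
```

View pics/z5.png

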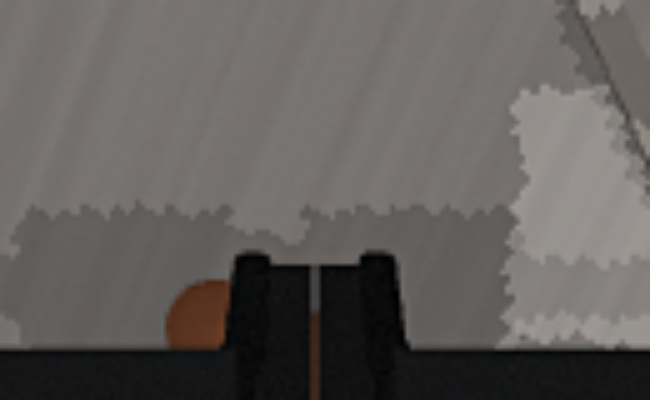

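View pics/z4.png

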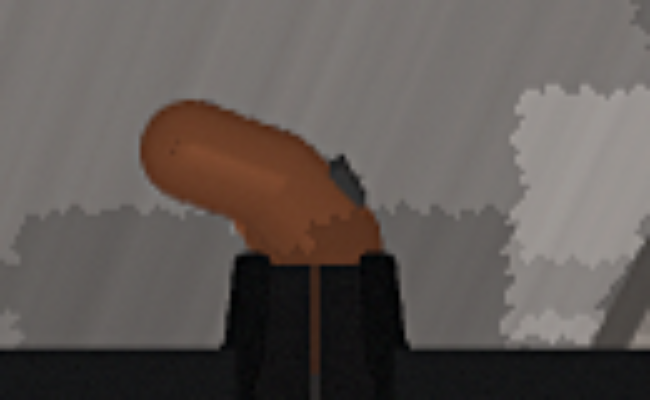

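```bash
python3 - <<'E'
from h import *
C=np.load('chute.npz');R,o=C['R'],C['o']
for k,b in((1,(150,230,420,500)),(2,(140,215,280,345)),(3,(140,225,270,350)),(4,(190,245,270,350)),(5,(230,260,270,306))):
    c=dict(np.load(f'wrist{k}.npz'));u=orange(c,b);q=(ray(c,u,.1245)[:,:2]-o)@R
    print(k,len(u),q.mean(0).round(4),'ymaxpt',q[q[:,1].argmax()].round(4),'xmaxpt',q[q[:,0].argmax()].round(4),'n',c['world_from_camera'][:3,3].round(3))
E
```

```text
1 796 [-0.1112 -0.0348] ymaxpt [-0.1049 -0.0133] xmaxpt [-0.0994 -0.0288] n [0.5   0.087 0.385]
2 1125 [-0.1113 -0.0344] ymaxpt [-0.1074 -0.0132] xmaxpt [-0.0994 -0.0308] n [ 0.544 -0.026  0.346]
3 1558 [-0.1112 -0.0343] ymaxpt [-0.1061 -0.0131] xmaxpt [-0.0994 -0.0293] n [ 0.544 -0.026  0.311]
4 940 [-0.1073 -0.0294] ymaxpt [-0.1068 -0.0133] xmaxpt [-0.0992 -0.0301] n [ 0.574 -0.008  0.31 ]
5 148 [-0.1055 -0.0172] ymaxpt [-0.1071 -0.0133] xmaxpt [-0.0994 -0.0188] n [0.594 0.007 0.31 ]
```

The aid has not moved. It is still at chute (-0.111,-0.034), and the fingers passed over it without touching. In the wrist picture the fingertip also appears about 20 mm nearer the camera than the reported TCP. The real tips must be higher than reported, so I'll back off and feel down gently for the deck.

```bash
python3 -m crank '[{"delta_rot":[0,0,0],"linear":[-0.015,0.0006,0],"gripper":0},{"delta_rot":[0,0,0],"linear":[-0.015,0.0006,0],"gripper":0},{"delta_rot":[0,0,0],"linear":[-0.015,0.0006,0],"gripper":0},{"delta_rot":[0,0,0],"linear":[-0.013,0.0007,0],"gripper":0},{"delta_rot":[0,0,0],"linear":[0,0,0],"gripper":0},{"delta_rot":[0,0,0],"linear":[0,0,0],"gripper":0}]'
python3 -m crank '[{"delta_rot":[0,0,0],"linear":[0,0,0.002],"gripper":0},{"delta_rot":[0,0,0],"linear":[0,0,0.002],"gripper":0},{"delta_rot":[0,0,0],"linear":[0,0,0],"gripper":0}]'
python3 - <<'E'
from station import capture
import cv2,numpy as np
for n in("wrist",):
    c=capture(n);cv2.imwrite(f'pics/{n}6.png',c['img']);np.savez(f'{n}6.npz',**c)
E
```

```text
time_s: 6.48
tcp_pos: [0.4758, -0.0692, 0.1229]
ee_rot: [[0.853, 0.521, 0.001], [0.521, -0.853, -0.0], [0.001, 0.0, -1.0]]
wrist_force: [-0.5, 0.4, -0.5]
gripper_width: 0.003
time_s: 6.85
tcp_pos: [0.4753, -0.069, 0.1183]
ee_rot: [[0.853, 0.521, -0.001], [0.521, -0.853, -0.0], [-0.001, -0.0, -1.0]]
wrist_force: [0.7, 0.7, 0.3]
gripper_width: 0.004
```

View pics/wrist6.png

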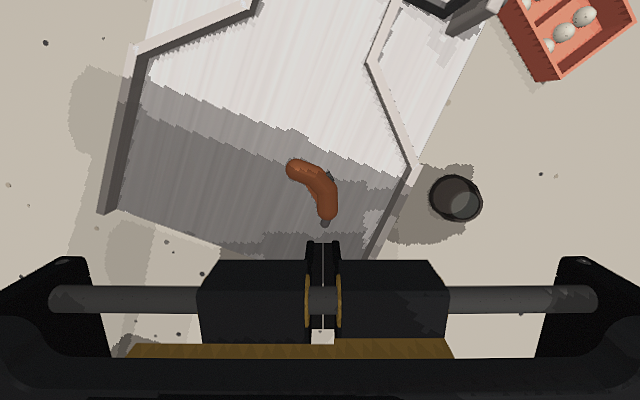

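```bash
python3 -m crank '[{"delta_rot":[0,0,0],"linear":[0,0,0.002],"gripper":0},{"delta_rot":[0,0,0],"linear":[0,0,0.001],"gripper":0},{"delta_rot":[0,0,0],"linear":[0,0,0],"gripper":0}]' | grep -E "tcp|force"
python3 -m crank '[{"delta_rot":[0,0,0],"linear":[0,0,0.002],"gripper":0},{"delta_rot":[0,0,0],"linear":[0,0,0.001],"gripper":0},{"delta_rot":[0,0,0],"linear":[0,0,0],"gripper":0}]'| grep -E "tcp|force"
```

```text
tcp_pos: [0.4753, -0.0692, 0.1155]
wrist_force: [-0.3, 0.1, 0.2]
tcp_pos: [0.4753, -0.0692, 0.1125]
wrist_force: [0.1, 0.0, -0.7]
```

```bash
python3 -m crank '[{"delta_rot":[0,0,0],"linear":[0,0,0.002],"gripper":0},{"delta_rot":[0,0,0],"linear":[0,0,0.001],"gripper":0},{"delta_rot":[0,0,0],"linear":[0,0,0],"gripper":0}]' | grep -E "tcp|force"
python3 -m crank '[{"delta_rot":[0,0,0],"linear":[0,0,0.002],"gripper":0},{"delta_rot":[0,0,0],"linear":[0,0,0],"gripper":0}]'| grep -E "tcp|force"
python3 - <<'E'
from station import capture
import cv2,numpy as np
for n in("wrist",):
    c=capture(n);cv2.imwrite(f'pics/{n}7.png',c['img'][150:300,230:430].repeat(3,0).repeat(3,1));np.savez(f'{n}7.npz',**c)
E
```

```text
tcp_pos: [0.4753, -0.0692, 0.1095]
wrist_force: [0.5, 0.1, -0.1]
tcp_pos: [0.4752, -0.0692, 0.1074]
wrist_force: [0.5, -0.4, -0.1]
```

View pics/wrist7.png

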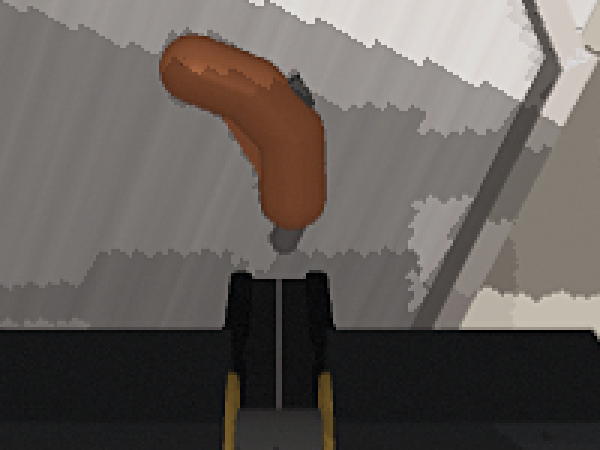

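```bash
python3 -m crank '[{"delta_rot":[0,0,0],"linear":[0,0,0.002],"gripper":0},{"delta_rot":[0,0,0],"linear":[0,0,0],"gripper":0}]' | grep -E "tcp|force"
python3 -m crank '[{"delta_rot":[0,0,0],"linear":[0,0,0.002],"gripper":0},{"delta_rot":[0,0,0],"linear":[0,0,0],"gripper":0}]'| grep -E "tcp|force"
python3 -m crank '[{"delta_rot":[0,0,0],"linear":[0,0,0.002],"gripper":0},{"delta_rot":[0,0,0],"linear":[0,0,0],"gripper":0}]'| grep -E "tcp|force"
```

```text
tcp_pos: [0.4752, -0.0691, 0.1055]
wrist_force: [-0.9, -0.1, 0.1]
tcp_pos: [0.4752, -0.0691, 0.1035]
wrist_force: [-0.1, 1.3, 0.5]
tcp_pos: [0.4752, -0.0692, 0.1015]
wrist_force: [-0.7, -0.4, 0.6]
```

```bash
python3 -m crank '[{"delta_rot":[0,0,0],"linear":[0,0,0.001],"gripper":0},{"delta_rot":[0,0,0],"linear":[0,0,0],"gripper":0}]' | grep -E "tcp|force"
python3 -m crank '[{"delta_rot":[0,0,0],"linear":[0,0,0.001],"gripper":0},{"delta_rot":[0,0,0],"linear":[0,0,0],"gripper":0}]'| grep -E "tcp|force"
python3 - <<'E'
from station import capture
import cv2,numpy as np
for n in("wrist",):
    c=capture(n);cv2.imwrite(f'pics/{n}8.png',c['img'][150:300,230:430].repeat(3,0).repeat(3,1));np.savez(f'{n}8.npz',**c)
E
```

```text
tcp_pos: [0.4753, -0.0692, 0.1006]
wrist_force: [-0.4, -0.9, 0.6]
tcp_pos: [0.4753, -0.0691, 0.0996]
wrist_force: [-0.2, -0.0, 0.0]
```

View pics/wrist8.png

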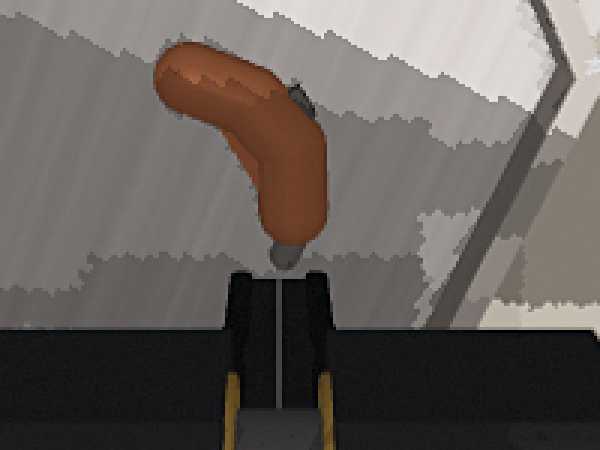

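Still free. The tip's apparent size puts the true tip about 23 mm above the reported TCP, so it is now about 4–5 mm over the deck. That is the right pushing height, so I'll shift 4 mm left and push.

```bash
python3 -m crank '[{"delta_rot":[0,0,0],"linear":[0,-0.004,0.0005],"gripper":0},{"delta_rot":[0,0,0],"linear":[0.004,0,0],"gripper":0},{"delta_rot":[0,0,0],"linear":[0.004,0,0],"gripper":0},{"delta_rot":[0,0,0],"linear":[0.004,0,0],"gripper":0},{"delta_rot":[0,0,0],"linear":[0.004,0,0],"gripper":0},{"delta_rot":[0,0,0],"linear":[0.004,0,0],"gripper":0}]'
cat > w.py <<'E'
import sys
from station import capture
import cv2,numpy as np
from h import *
k=sys.argv[1]
c=capture("wrist");cv2.imwrite(f'pics/wrist{k}.png',c['img'][0:300,150:500].repeat(2,0).repeat(2,1));np.savez(f'wrist{k}.npz',**c)
C=np.load('chute.npz');R,o=C['R'],C['o']
u=orange(c,(130,255,230,400));q=(ray(c,u,.1245)[:,:2]-o)@R;m=q.mean(0);w,v=np.linalg.eigh(np.cov((q-m).T))
print(len(u),'aid',m.round(4),'hd',np.degrees(np.arctan2(*v[::-1,1])).round(0),q.min(0).round(3),q.max(0).round(3))
from station import r
s=r.sense();t=(s['tcp_pos'][:2]-o)@R;a=s['ee_rot'][:,0];print('tcp chute',t.round(4),'yaw',(np.degrees(np.arctan2(a[1],a[0]))-9.1).round(1))
E
python3 w.py 9
```

```text
time_s: 10.38
tcp_pos: [0.4906, -0.0552, 0.0991]
ee_rot: [[0.853, 0.521, -0.0], [0.521, -0.853, -0.0], [-0.0, -0.0, -1.0]]
wrist_force: [-1.2, 0.5, -0.1]
gripper_width: 0.005
1922 aid [-0.1    -0.0268] hd 66.0 [-0.116 -0.047] [-0.089 -0.005]
tcp chute [-0.1268 -0.0416] yaw 22.3
```

View pics/wrist9.png

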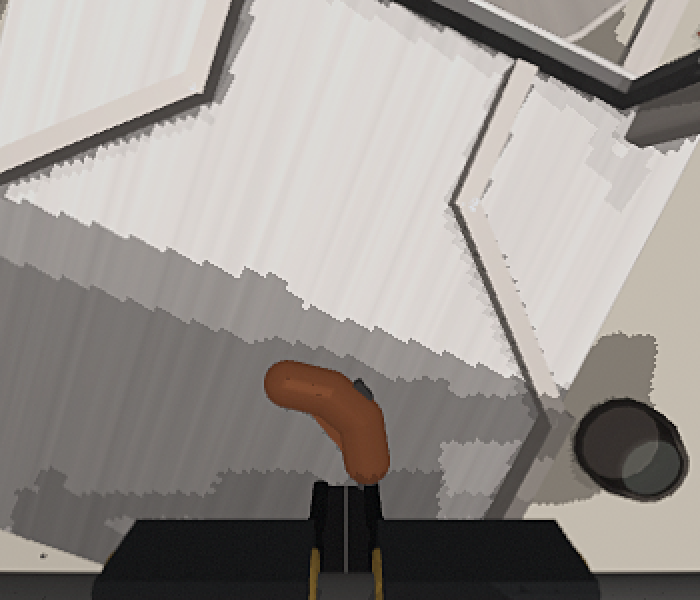

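```bash
python3 -m crank '[{"delta_rot":[0,0,0],"linear":[0.004,0,0],"gripper":0},{"delta_rot":[0,0,0],"linear":[0.004,0,0],"gripper":0},{"delta_rot":[0,0,0],"linear":[0.004,0,0],"gripper":0},{"delta_rot":[0,0,0],"linear":[0.004,0,0],"gripper":0}]'|grep force
python3 w.py 10
```

```text
wrist_force: [-0.3, 0.2, 0.0]
1907 aid [-0.0891 -0.0177] hd 79.0 [-0.102 -0.039] [-0.079  0.004]
tcp chute [-0.1119 -0.0355] yaw 22.3
```

View pics/wrist10.png

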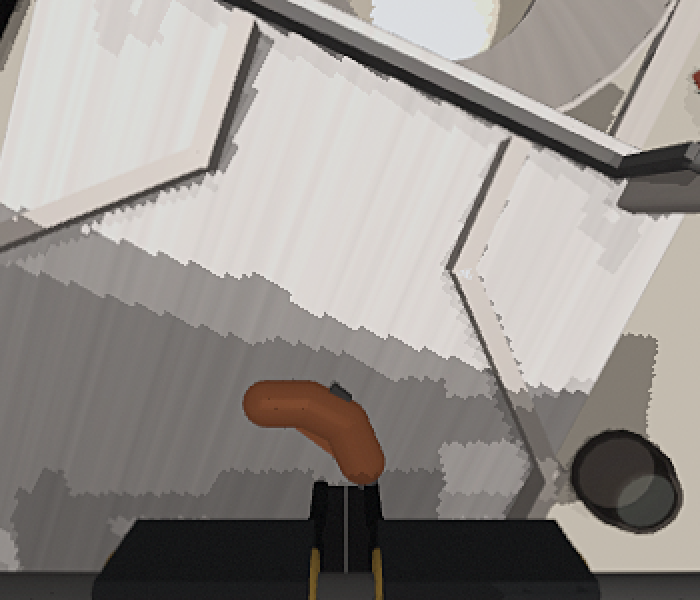

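```bash
python3 -m crank '[{"delta_rot":[0,0,0],"linear":[-0.008,0,0],"gripper":0},{"delta_rot":[0,0,0.105],"linear":[0,-0.006,0],"gripper":0},{"delta_rot":[0,0,0.105],"linear":[0,-0.006,0],"gripper":0},{"delta_rot":[0,0,0],"linear":[0,0,0],"gripper":0},{"delta_rot":[0,0,0],"linear":[0.005,0,0],"gripper":0},{"delta_rot":[0,0,0],"linear":[0.005,0,0],"gripper":0},{"delta_rot":[0,0,0],"linear":[0,0,0],"gripper":0}]'
python3 w.py 11
```

```text
time_s: 11.85
tcp_pos: [0.5014, -0.0372, 0.099]
ee_rot: [[0.943, 0.332, 0.0], [0.332, -0.943, -0.0], [0.0, 0.0, -1.0]]
wrist_force: [-0.3, -0.3, -0.8]
gripper_width: 0.007
1890 aid [-0.0889 -0.0176] hd 80.0 [-0.101 -0.039] [-0.078  0.005]
tcp chute [-0.1141 -0.0256] yaw 10.3
```

View pics/wrist11.png

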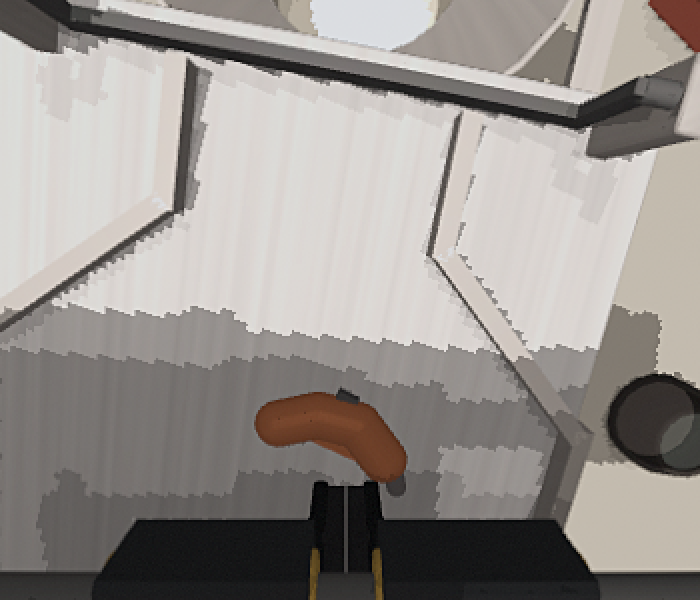

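```bash
python3 -m crank '[{"delta_rot":[0,0,0],"linear":[0.001,-0.003,0],"gripper":0},{"delta_rot":[0,0,0],"linear":[0.004,-0.001,0],"gripper":0},{"delta_rot":[0,0,0],"linear":[0.004,-0.001,0],"gripper":0},{"delta_rot":[0,0,0],"linear":[0.004,-0.001,0],"gripper":0},{"delta_rot":[0,0,0],"linear":[0.004,-0.001,0],"gripper":0},{"delta_rot":[0,0,0],"linear":[0.004,-0.001,0],"gripper":0}]' |grep force
python3 w.py 12
```

```text
wrist_force: [-0.2, 0.5, 0.1]
1844 aid [-0.078  -0.0138] hd 92.0 [-0.088 -0.036] [-0.067  0.008]
tcp chute [-0.0942 -0.0137] yaw 10.3
```

View pics/wrist12.png

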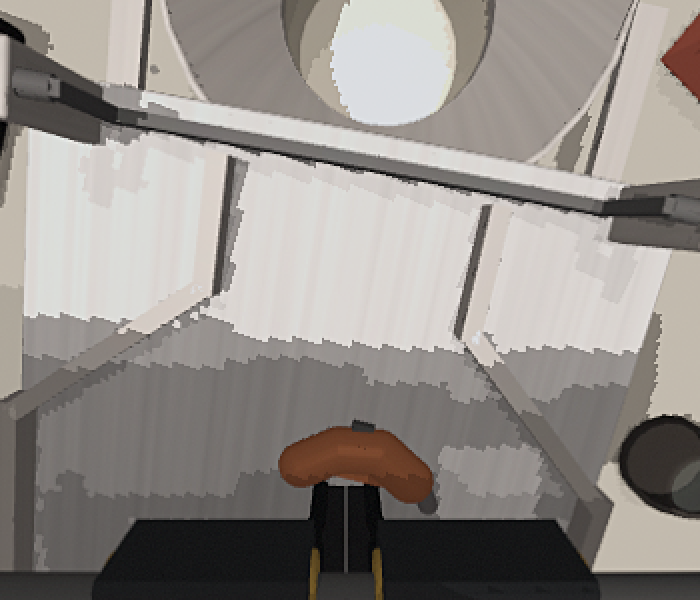

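```bash
python3 -m crank '[{"delta_rot":[0,0,0],"linear":[0.004,-0.0006,0],"gripper":0},{"delta_rot":[0,0,0],"linear":[0.004,-0.0006,0],"gripper":0},{"delta_rot":[0,0,0],"linear":[0.004,-0.0006,0],"gripper":0},{"delta_rot":[0,0,0],"linear":[0.004,-0.0006,0],"gripper":0},{"delta_rot":[0,0,0],"linear":[0.004,-0.0006,0],"gripper":0}]' |grep force
python3 w.py 13
```

```text
wrist_force: [-0.2, -0.3, 0.7]
1844 aid [-0.0588 -0.0073] hd 91.0 [-0.069 -0.029] [-0.048  0.015]
tcp chute [-0.0751 -0.0073] yaw 10.3
```

View pics/wrist13.png

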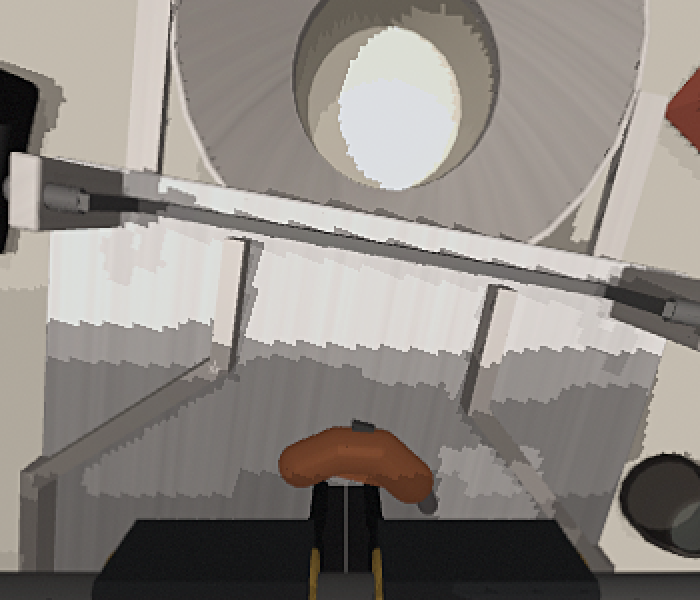

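```bash
python3 -m crank '[{"delta_rot":[0,0,0],"linear":[0.004,-0.0003,0],"gripper":0},{"delta_rot":[0,0,0],"linear":[0.004,-0.0003,0],"gripper":0},{"delta_rot":[0,0,0],"linear":[0.004,-0.0003,0],"gripper":0},{"delta_rot":[0,0,0],"linear":[0.004,-0.0003,0],"gripper":0},{"delta_rot":[0,0,0],"linear":[0.004,-0.0003,0],"gripper":0},{"delta_rot":[0,0,0.06],"linear":[0.003,0,0],"gripper":0},{"delta_rot":[0,0,0.06],"linear":[0.003,0,0],"gripper":0}]' |grep force
python3 w.py 14
```

```text
wrist_force: [0.3, 0.2, 0.0]
1836 aid [-0.0336 -0.0033] hd 85.0 [-0.045 -0.025] [-0.024  0.019]
tcp chute [-0.0499 -0.0014] yaw 3.2
```

View pics/wrist14.png

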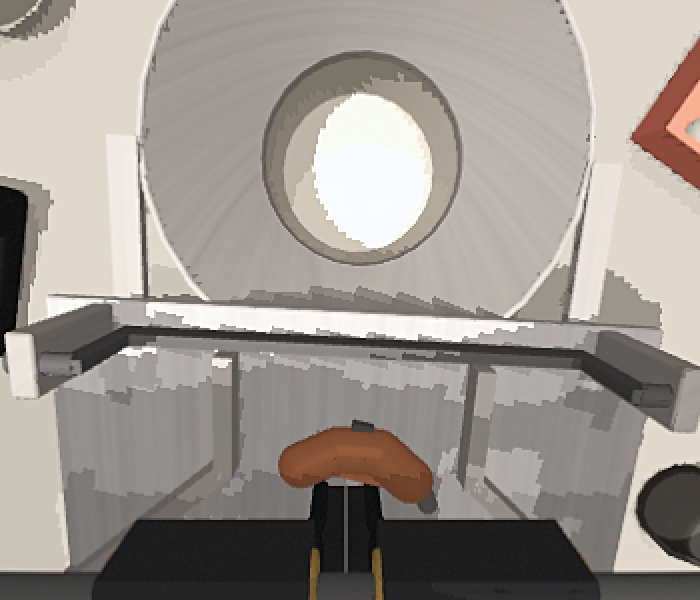

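The aid sits crosswise in the lane with the fingers seated in its hollow. I'll push straight through, removing the last 3° of yaw.

```bash
python3 -m crank '[{"delta_rot":[0,0,0.025],"linear":[0.004,0,-0.0005],"gripper":0},{"delta_rot":[0,0,0.025],"linear":[0.004,0,-0.0005],"gripper":0},{"delta_rot":[0,0,0],"linear":[0.005,0,0],"gripper":0},{"delta_rot":[0,0,0],"linear":[0.005,0,0],"gripper":0},{"delta_rot":[0,0,0],"linear":[0.005,0,0],"gripper":0},{"delta_rot":[0,0,0],"linear":[0.004,0,0],"gripper":0}]' 
python3 w.py 15
```

```text
time_s: 15.05
tcp_pos: [0.5869, 0.0014, 0.1001]
ee_rot: [[0.986, 0.167, -0.0], [0.167, -0.986, -0.0], [-0.0, 0.0, -1.0]]
wrist_force: [0.2, -0.1, -0.2]
gripper_width: 0.003
1621 aid [-0.008  -0.0039] hd 83.0 [-0.019 -0.025] [-0.     0.019]
tcp chute [-0.0228 -0.001 ] yaw 0.5
```

View pics/wrist15.png

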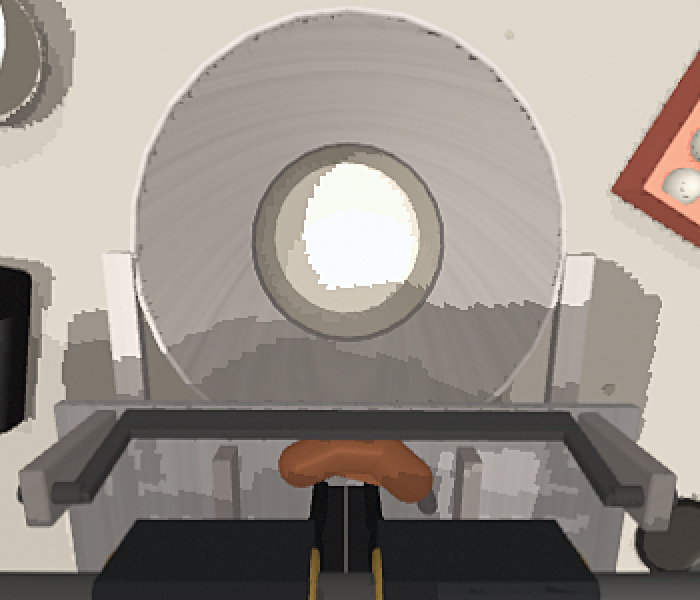

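```bash
python3 -m crank '[{"delta_rot":[0,0,0],"linear":[0.004,0,0],"gripper":0},{"delta_rot":[0,0,0],"linear":[0.004,0,0],"gripper":0},{"delta_rot":[0,0,0],"linear":[0.004,0,0],"gripper":0},{"delta_rot":[0,0,0],"linear":[0.003,0,0],"gripper":0},{"delta_rot":[0,0,0],"linear":[0,0,0],"gripper":0}]' 
python3 w.py 16
```

```text
time_s: 15.72
tcp_pos: [0.6017, 0.004, 0.1001]
ee_rot: [[0.986, 0.167, 0.0], [0.167, -0.986, 0.0], [0.0, -0.0, -1.0]]
wrist_force: [-0.4, -0.8, 0.1]
gripper_width: 0.006
846 aid [ 0.0042 -0.0064] hd 85.0 [-0.003 -0.025] [0.008 0.018]
tcp chute [-0.0084 -0.0008] yaw 0.5
```

View pics/wrist16.png

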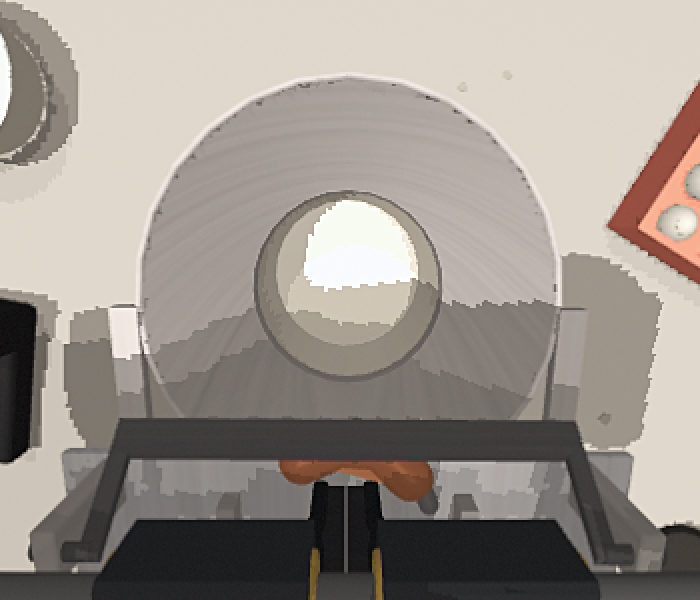

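```bash
python3 -m crank '[{"delta_rot":[0,0,0],"linear":[0.004,0,0],"gripper":0},{"delta_rot":[0,0,0],"linear":[0.004,0,0],"gripper":0},{"delta_rot":[0,0,0],"linear":[0.004,0,0],"gripper":0},{"delta_rot":[0,0,0],"linear":[0.004,0,0],"gripper":0},{"delta_rot":[0,0,0],"linear":[0,0,0],"gripper":0}]' 
python3 w.py 17
```

```text
time_s: 16.4
tcp_pos: [0.6174, 0.0066, 0.1]
ee_rot: [[0.986, 0.167, -0.0], [0.167, -0.986, -0.0], [-0.0, 0.0, -1.0]]
wrist_force: [-0.4, -0.7, 0.4]
gripper_width: 0.004
767 aid [0.0654 0.0038] hd 71.0 [ 0.059 -0.009] [0.073 0.015]
tcp chute [ 0.0075 -0.0007] yaw 0.5
```

View pics/wrist17.png

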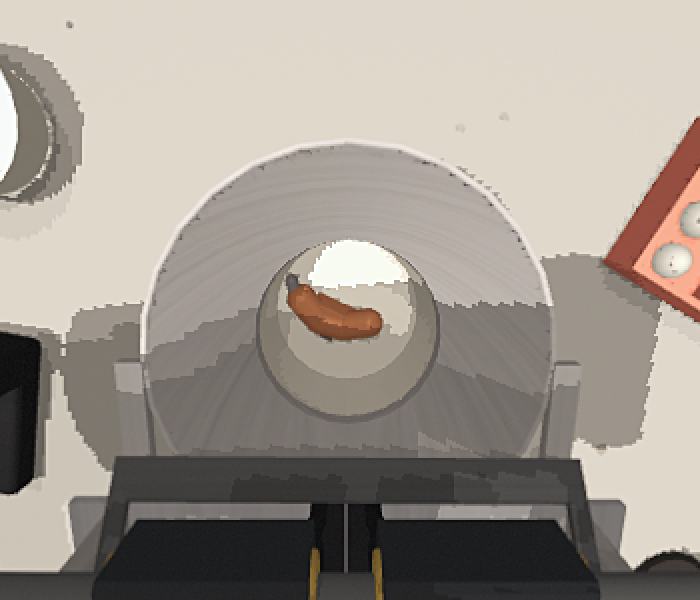

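The aid lies in the cup at about (335,310) in the crop. Now I'll draw back.

```bash
python3 -m crank '[{"delta_rot":[0,0,0],"linear":[-0.005,0,0],"gripper":0},{"delta_rot":[0,0,0],"linear":[-0.005,0,0],"gripper":0},{"delta_rot":[0,0,0],"linear":[-0.006,0,0],"gripper":0},{"delta_rot":[0,0,0],"linear":[-0.008,0,0],"gripper":0},{"delta_rot":[0,0,0],"linear":[-0.01,0,0],"gripper":0},{"delta_rot":[0,0,0],"linear":[-0.012,0,0],"gripper":0},{"delta_rot":[0,0,0],"linear":[-0.015,0,0],"gripper":0},{"delta_rot":[0,0,0],"linear":[-0.015,0,0],"gripper":0},{"delta_rot":[0,0,0],"linear":[-0.015,0,0],"gripper":0},{"delta_rot":[0,0,0],"linear":[0,0,0],"gripper":0}]'
python3 -m crank '[{"delta_rot":[0,0,0],"linear":[0,0,-0.02],"gripper":0},{"delta_rot":[0,0,0],"linear":[0,0,-0.03],"gripper":0},{"delta_rot":[0,0,0],"linear":[0,0,-0.03],"gripper":0},{"delta_rot":[0,0,0],"linear":[-0.03,0,0],"gripper":0},{"delta_rot":[0,0,0],"linear":[0,0,0],"gripper":0},{"delta_rot":[0,0,0],"linear":[0,0,0],"gripper":0}]'
python3 - <<'E'
from station import capture
import cv2,numpy as np
c=capture("wrist");cv2.imwrite('pics/wrist18.png',c['img'])
c=capture("scene");np.savez('scene18.npz',**c);cv2.imwrite('pics/scene18.png',cv2.resize(c['img'][140:260,210:370],None,fx=4.9,fy=4.9,interpolation=cv2.INTER_CUBIC))
E
```

```text
time_s: 17.7
tcp_pos: [0.5262, -0.0089, 0.1004]
ee_rot: [[0.986, 0.167, -0.0], [0.167, -0.986, 0.0], [-0.0, -0.0, -1.0]]
wrist_force: [0.0, -0.7, -0.5]
gripper_width: 0.003
time_s: 18.45
tcp_pos: [0.4985, -0.0135, 0.1803]
ee_rot: [[0.986, 0.168, 0.001], [0.168, -0.986, -0.0], [0.001, 0.0, -1.0]]
wrist_force: [0.4, -0.6, -0.3]
gripper_width: 0.001
```

View pics/wrist18.png

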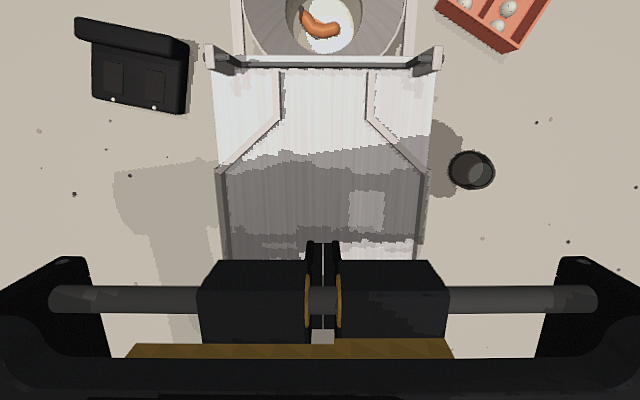

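View pics/scene18.png

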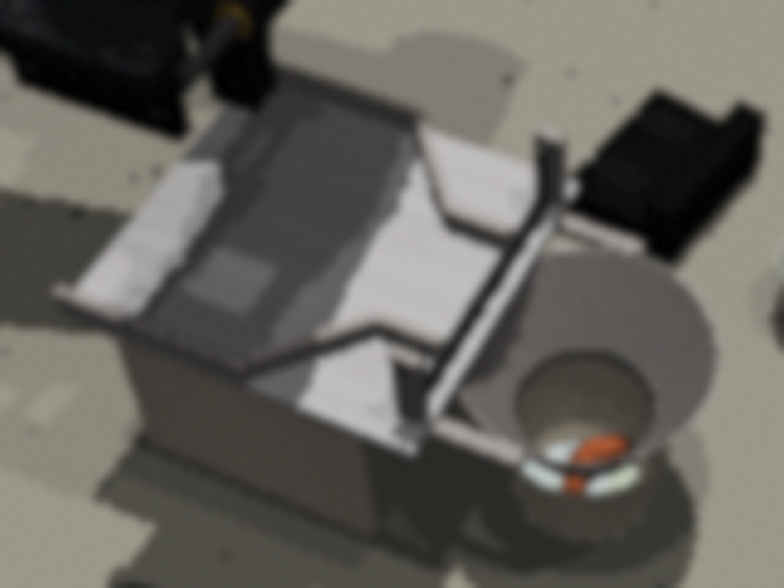

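```bash
python3 - <<'E'
from station import capture,r
from h import *
C=np.load('chute.npz');R,o=C['R'],C['o']
c=capture("wrist");u=orange(c,(0,50,280,360));s=dict(np.load('scene18.npz'))
print(len(u),u.mean(0)); h=aid(s)[0];print([x[:2] for x in h])
us=[ (s['img'].shape,)]
v=orange(s,(222,242,315,345));print(len(v),v.mean(0))
for z in(.01,.03,.05): print(z,'wrist',((ray(c,[u.mean(0)],z)[:,:2]-o)@R).round(4),'scene',((ray(s,[v.mean(0)],z)[:,:2]-o)@R).round(4))
t=capture("top");w=orange(t,(180,215,310,350));print(len(w))
if len(w): 
  for z in(.01,.03,.05):print('top',((ray(t,[w.mean(0)],z)[:,:2]-o)@R).round(4))
print(r.sense()['time_s'])
E
```

```text
613 [317.77161501  25.63784666]
[([327, 229, 11, 5, 42], [332.5, 231.0]), ([282, 277, 53, 53, 1235], [308.0, 302.3])]
54 [331.2037037  232.68518519]
0.01 wrist [[0.0515 0.0051]] scene [[0.0539 0.0075]]
0.03 wrist [[0.0469 0.0048]] scene [[ 0.059  -0.0042]]
0.05 wrist [[0.0424 0.0045]] scene [[ 0.0641 -0.0159]]
80
top [[0.0514 0.0062]]
top [[0.0477 0.0078]]
top [[0.044  0.0094]]
18.65
```

Three views agree that the aid lies at z≈0.01, about 5 mm from the funnel axis. The flap looks as it did at the start and the gripper is clear, so I'll hand in.

```bash
python3 -c "
from station import workorder
print(workorder.finish_job())"
```

```text
the job is handed in; nothing more can be done
None
```

The hearing aid is in the sorting cup, and I handed the job in at about 18.7 s. No verdict is reported.

**What I did:** I pushed the aid with shut fingertips diagonally across the apron and into the lane. It turned crosswise with the fingers seated in its hollow. I then pushed it straight through the flap until it dropped down the funnel, drew the fingers back out and raised them clear.

**Last checks:**
- **Aid:** the wrist, top and scene views agree that it lies at about z = 0.01 m, roughly 5 mm off the nominal funnel axis. That means it is flat on the cup floor.
- **Flap:** it hangs as it did in the first picture. I judged this by eye and did not measure the angle.
- **Surroundings:** by eye, the tip box, cradle and loupe are where they stood. I did not measure them or the cup's shift. The wrist force stayed near 1 N in all the readings, and the gripper ended in free air.

**What disagreed:** the real fingertips are about 20 mm higher than the reported TCP. My first push therefore passed over the aid without touching or moving it. I backed off and felt downward, reaching reported z ≈ 0.10 m without touching the deck, and did all the pushing near that height. My chute position also carries about 3 mm of leftover error, and the scene view placed the chute about 8 mm away from the other two views.

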